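# Index the decorating wheel by one hole

### The job

The pottery decorating wheel is locked by its spring plunger. Press the plunger's button down with the fingertips to free the wheel and, keeping it pressed, turn the wheel anticlockwise (seen from above) to the next hole; then let the plunger spring fully back up, so that the wheel is locked there, and move clear. The cup must stay standing on the wheel; lift nothing, and leave the other things where they are.

Things in the scene. Friction and masses are not known exactly. Their poses are not given: they have to be found in the camera images.
- wheel (a joint): Turning of the wheel, rad; 0 at the start (locked in a hole), positive = anticlockwise from above, stops at +-1.9. Aluminium disc, 144 mm across, upper face 82 mm above the work surface; turns with slight friction (under 1 N at the plunger). A steel arm 34 mm wide, top at 80 mm, reaches out from it and carries the plunger at its end: plunger and wheel turn together.
- stand: Fixed stand under the wheel; origin on the wheel's upright axis at the work surface. It carries, just under the wheel and wider than it, a fixed eight-cornered aluminium plate, 202 mm across flats, with eight equal holes 45 degrees (0.785 rad) apart, 88 mm from the axis. Its x axis points from the axis to the hole in use at the start, and so to the plunger.
- plunger (a joint): How far the plunger is pressed, m: 0 up, 0.012 on its stop. Spring: about 4.5 N to start, 7.5 N at the stop. Up, a round-nosed pin on its foot stands in a hole of the plate from below and locks the wheel; pressed 8 to 12 mm the wheel turns freely. Let go with the pin within about 5 mm of a hole's middle it springs in, with 2.5 mm of play either way; elsewhere it stays down and unlocked.
- button (a point): Middle of the flat round top of the plunger's button: black disc 40 mm across, 8 mm thick, top 112 mm above the work surface when up; 125 mm from the wheel's axis. Moves with button and wheel. By friction, a fingertip pressing on it carries the wheel round.
- axis (a point): Point on the wheel's upright axis at its upper face, 82 mm above the work surface.
- cup: White cup standing loose near the middle of the wheel, 74 mm across the rim, 58 mm high, 180 g; origin at the middle of its underside.
- cup_b: Bystander: a like cup on the work surface, to the robot's right; origin under its middle.
- cup_c: Bystander: another like cup to the robot's right; origin under its middle.
- bowl: Bystander: terracotta bowl 110 mm across, 42 mm high, to the robot's left; origin under its middle.
- jar: Bystander: glass jar 56 mm across, 70 mm high, to the robot's left; origin under its middle.
- brush: Bystander: brush lying on the near side of the wheel; origin under its middle.
- rib: Bystander: flat wooden shaping rib 90 x 45 x 8 mm lying on the near side of the wheel; origin under its middle.

How it is judged:
By the outcome, as a careful person would: the job done as asked, in the order asked, and still so for the second after the job is handed in, with the robot touching nothing.
It also fails if it takes over 38 s, if anything falls off the work surface, if the arm or the gripper's body presses on something with over 40 N, if the wrist force passes 120 N, or if a joint passes its speed limit or range.

### The arm

A 6-joint arm with a two-finger parallel gripper is mounted at the origin on the work surface. World frame = base frame: x ahead of the robot, y to its left, z up, the work surface at z = 0. Lengths are in m, angles in degrees, forces in N, time in s.
With the tool pointing down it reaches from about 0.25 to 0.725 m from the base axis. Payload 9.7 kg.
Tool frame: the origin (TCP) lies midway between the tips of the shut fingers; the grasp point (between the pads) lies bot.hold_point_z behind it (bot.hold_point_z is the distance from the TCP to the grasp point, in m); z points along the fingers, y is the line along which they close (so a half turn about z gives the same grasp; the last joint's range is limited). The gripper opens to 85 mm and grips with 20 to 120 N. Pads are 22 mm wide; open, the fingers measure 114 mm over their backs; the gripper's body (76 mm by 85 mm) begins 54 mm behind the grasp point. The pads swing forward as they close: fully open they stand 13 mm farther back than shut.
Start: joints at [75.057, 4.979, 10.078, 95.1, 0, 90], TCP at [0.142, 0.531, 0.198] pointing down, gripper open.
Joint ranges: [-179.16, 179.16], [-48.56, 103.87], [-65.8, 70.77], [-126.05, 130.52], [-82.76, 87.17], [-180, 180]. Speed limits (degrees/s): [127.2, 127.2, 147.25, 180, 180, 180].

### API

Orientations are given as [roll, pitch, yaw] about the fixed x, y, z axes, in that order (R = Rz(yaw) Ry(pitch) Rx(roll)).
In Python, from workcell import bot, camera, camera_model, ticket gives the robot as it stands.
- The arm moves only by the tool send_rows, never from a script. Its argument "targets" is text: rows parted by semicolons, each of 5 numbers parted by spaces: the shift along the tool's x, y, z in mm, then the turn about the tool's z in degrees, then the closure in counts, from 0 (fully open) to 255 (shut). A call has 1 to 20 rows; each row is the pose to reach, as a shift and turn from the pose commanded when the call began, along the tool's axes at that moment; what a row does not reach only later rows make up. A row lasts 1/8 s, in which the tool goes at most 62.5 mm and 10.7 degrees, less where a joint would pass 70% of its speed; a pose out of reach is approached as far as the arm can. A call with a gripper value outside its range is refused whole. The fingers move at their own pace and stop on an object; "newtons" is the grip in N (left out, the last holds). Time passes only in rows, so rows that repeat a pose let the fingers close. It gives the time, the measured TCP pose, the force, the opening and the grip force at its end, in the units of the state.
- bot.get_obs(): the state, without advancing time (a new reading comes with each control period).
- camera(name): name is "scene" or "top"; returns the picture (400x640x3 uint8, blue, green, red); there is no depth.
- camera_model(name): a dict with "K" (3x3 intrinsics, pixels), "pose" (4x4, takes a point from camera to world coordinates). Camera axes: x right, y down, z forward; pixel columns grow to the right and rows downward; lengths in m; the calibration is good to about 2 mm. A picture is of the moment at which its call begins. camera_model takes no time and is no camera call.
- ticket.job_done(): hands the job in; it is judged then, once.
The state is a dict: "time": time; "q": joint angles; "qd": joint speeds; "joint_efforts": joint torques, N m; "ee_pos": TCP position; "tcp_rot": TCP orientation; "wrist_force": force on the tool from outside, world axes, zero at the start; "torque": the same for the moment, N m; "opening": finger opening in m; "grasp_force": force on a finger pad.
Only numpy, scipy, OpenCV 4.12 (cv2) and the standard library are available. Lean on these libraries where they do the work, as an engineer would, in place of code of your own. Each camera call takes 0.05 s, during which the arm holds its last target. There are 200 camera calls.

## Working session

There is one attempt and no reset: what is moved stays moved. The work goes in short steps, Python scripts to look and compute and a tool call to move; the robot and the scene stay as the last step left them, time stands still between calls to the robot, and variables do not carry over. Pictures are saved under pics/ and viewed, at most 10 in all, crops included, and the job is handed in when it is done.

Besides the shell and the picture viewer there is one more tool, called after "Request:" by a JSON object that holds its "fn" and its "kwargs". send_rows: Moves the arm, as the interface text tells. Its arguments: {"type":"object","properties":{"targets":{"type":"string"},"newtons":{"type":"number"}},"required":["targets"]}

```bash
mkdir -p pics; python3 - <<'E'
from workcell import bot,camera,camera_model
import cv2
for n in("top","scene"):
    cv2.imwrite(f"pics/{n}0.png",camera(n)); m=camera_model(n); print(n,m["K"],m["pose"])
o=bot.get_obs(); print(o["time"],o["ee_pos"],o["tcp_rot"],o["wrist_force"],o["opening"],bot.hold_point_z)
E
```

```text
top [[459.27824686   0.         318.80837251]
 [  0.         459.27824686 198.25673345]
 [  0.           0.           1.        ]] [[-0.02123435 -0.98999255  0.13951292  0.36264485]
 [-0.99969756  0.01929346 -0.01524983  0.00161444]
 [ 0.01240553 -0.13979455 -0.99010282  1.26106143]
 [ 0.          0.          0.          1.        ]]
scene [[363.64821638   0.         324.42045492]
 [  0.         363.64821638 194.97685348]
 [  0.           0.           1.        ]] [[ 0.47396118  0.49359331 -0.72919576  1.21154875]
 [ 0.88052074 -0.25943306  0.39670859 -0.376665  ]
 [ 0.00663522 -0.83009646 -0.55758035  0.62186965]
 [ 0.          0.          0.          1.        ]]
0.1 [0.1417738  0.53116415 0.19745423] [-1.79931559e+02  3.21690148e-03  1.65056560e+02] [-0.16093998 -0.36388896 -0.21389099] 0.08531151880188899 0.0187
```

View pics/top0.png

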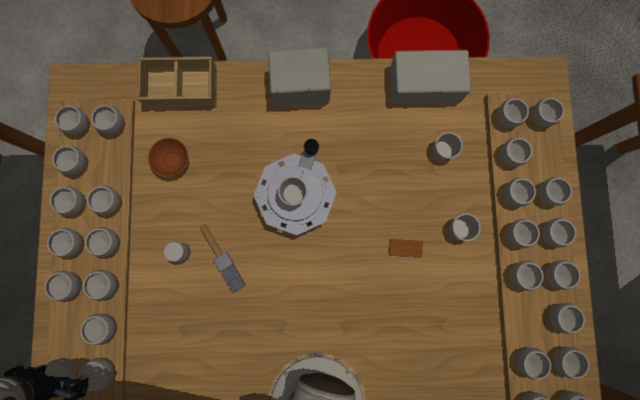

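View pics/scene0.png

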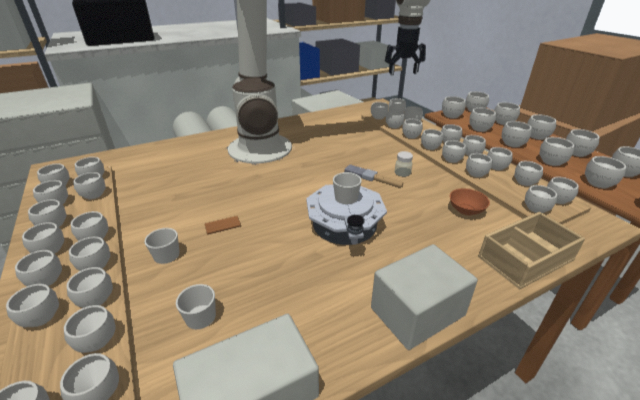

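```bash
python3 - <<'E'
import cv2
t=cv2.imread("pics/top0.png")[130:245,245:345]; s=cv2.imread("pics/scene0.png")[165:250,295:395]
a=cv2.resize(t,None,fx=4,fy=4,interpolation=cv2.INTER_CUBIC); b=cv2.resize(s,None,fx=4,fy=4,interpolation=cv2.INTER_CUBIC)
b=cv2.copyMakeBorder(b,0,a.shape[0]-b.shape[0],0,0,0)
cv2.imwrite("pics/crop0.png",cv2.hconcat([a,b]))
E
```

```text
(no output)
```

View pics/crop0.png

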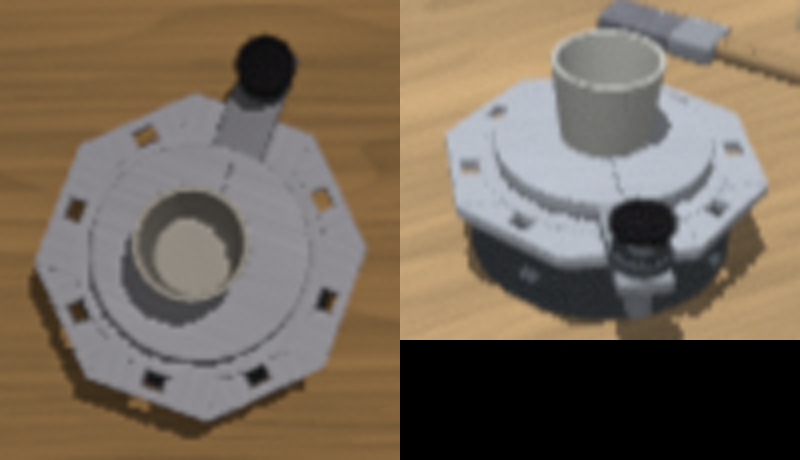

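```bash
cat >h.py <<'E'
import numpy as np
from workcell import camera_model
def ray(n,u,v,z):
    m=camera_model(n);P=m["pose"];d=P[:3,:3]@np.linalg.solve(m["K"],[u,v,1]);return P[:3,3]+d*(z-P[2,3])/d[2]
E
python3 - <<'E'
from h import *
c=lambda x,y,z:ray("top",245+(x+.5)/4-.5,130+(y+.5)/4-.5,z)
s=lambda x,y,z:ray("scene",295+(x-400+.5)/4-.5,165+(y+.5)/4-.5,z)
b=c(266,67,.111);w=c(201,251,.082)
H=np.array([c(x,y,.074) for x,y in [(147,135),(76,209),(78,310),(154,380),(258,375),(327,299),(323,197)]])
hc=np.mean([(H[0]+H[4])/2,(H[1]+H[5])/2,(H[2]+H[6])/2],0)
print("btn",b,s(643,221,.111),"wheel",w,s(604,140,.082),"holes c",hc,np.linalg.norm(H-hc,axis=1))
a=np.degrees(np.arctan2(*(H-hc)[:,1::-1].T));print(a, (a-45*np.arange(1,8)+180)%360-180)
d=(b-w);print(np.hypot(*d[:2]),np.degrees(np.arctan2(d[1],d[0])))
print("cup rim",c(189,244,.14))
E
```

```text
btn [0.65968581 0.0007823  0.111     ] [0.66638621 0.00108598 0.111     ] wheel [0.54541026 0.04524767 0.082     ] [0.55050306 0.04619165 0.082     ] holes c [0.54487641 0.04528192 0.074     ] [0.08703251 0.08742701 0.08813069 0.08799415 0.08765964 0.08719515
 0.08803074]
[  23.52701644   69.10416436  113.73422545  158.8050583  -156.12412358
 -111.14175158  -65.79043344] [-21.47298356 -20.89583564 -21.26577455 -21.1949417  -21.12412358
 -21.14175158 -20.79043344]
0.1226216605567908 -21.261337177943084
cup rim [0.54093444 0.05044252 0.14      ]
```

Request:
{"fn": "send_rows", "kwargs": {"targets": "-62 -37 0 0 255;-124 -74 0 0 255;-180 -107 0 0 255;-236 -140 0 0 255;-292 -173 0 0 255;-348 -206 0 0 255;-404 -239 0 0 255;-460 -272 0 0 255;-516 -306 0 0 255;-560 -332 0 0 255;-600 -356 0 0 255;-630 -373 20 0 255;-640 -379 40 0 255;-640 -379 60 0 255;-640 -379 60 0 255;-640 -379 60 0 255;-640 -379 60 0 255", "newtons": 40}}

```text
time: 2.22
ee_pos: [0.6627, 0.0007, 0.1395]
tcp_rot: [180.0, 0.1, 165.1]
wrist_force: [-0.4, 0.7, -0.1]
opening: 0.0002
grasp_force: 0.0
```

```bash
python3 - <<'E'
from workcell import bot,camera
import cv2
t=camera("top")[110:225,245:345]; s=camera("scene")[140:255,300:400]
f=lambda i:cv2.resize(i,None,fx=4,fy=4,interpolation=cv2.INTER_CUBIC)
cv2.imwrite("pics/c1.png",cv2.hconcat([f(t),f(s)]))
o=bot.get_obs(); print(o["time"],o["ee_pos"],o["tcp_rot"],o["wrist_force"],o["opening"],o["q"])
E
```

```text
2.325 [6.62692960e-01 4.70969744e-04 1.39109516e-01] [1.79978870e+02 7.99123459e-02 1.65081381e+02] [ 0.69139164 -0.38334078  0.01259041] -1.9772704098702424e-05 [ 4.08226243e-02  2.00604732e+01  2.12647904e+01  9.11216588e+01
 -2.14618655e-04  1.49594272e+01]
```

View pics/c1.png

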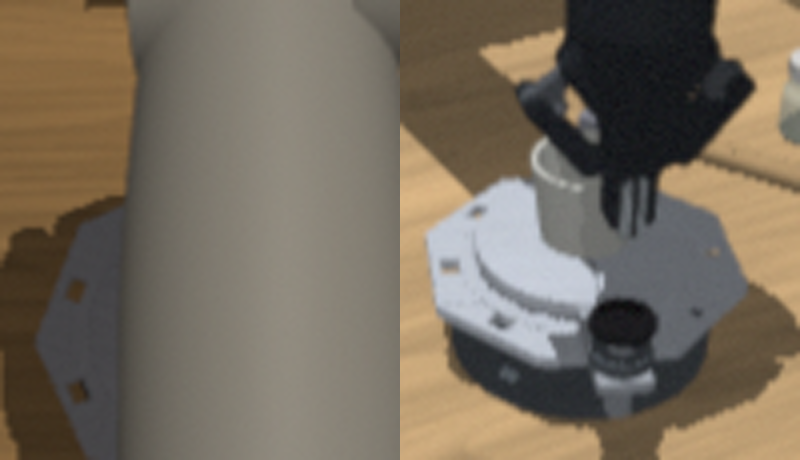

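```bash
python3 - <<'E'
from h import *
m=camera_model("scene");P=np.linalg.inv(m["pose"])
for X in([.6627,.0005,.139],[.6621,.0002,.112],[.6621,.0002,.139],[.6627,.0005,.16]):
    p=m["K"]@(P@[*X,1])[:3];p=p[:2]/p[2];print(X,p,(p-[300,140])*4+[400,0])
E
```

```text
[0.6627, 0.0005, 0.139] [354.94995579 209.21554783] [619.79982316 276.86219132]
[0.6621, 0.0002, 0.112] [354.07039172 218.62530605] [616.28156686 314.50122422]
[0.6621, 0.0002, 0.139] [354.69465088 209.11312046] [618.77860353 276.45248183]
[0.6627, 0.0005, 0.16] [355.45548005 201.57049714] [621.82192018 246.28198858]
```

```bash
python3 - <<'E'
from workcell import bot,camera
import cv2,numpy as np
s=camera("scene")[165:240,320:395]
s=cv2.resize(s,None,fx=8,fy=8,interpolation=cv2.INTER_CUBIC).astype(float)
cv2.imwrite("pics/c2.png",(255*(s/255)**.55).astype(np.uint8))
E
```

```text
(no output)
```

View pics/c2.png

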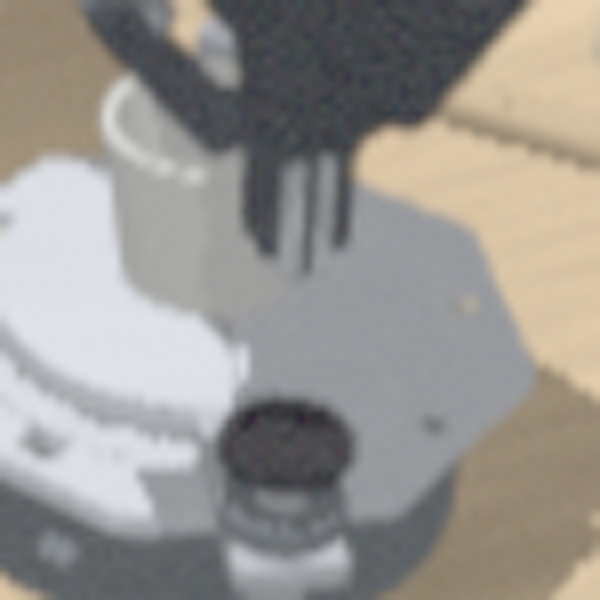

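```bash
python3 - <<'E'
from h import *
import cv2
m=camera_model("scene");P=np.linalg.inv(m["pose"])
for X in([.1418,.5312,.1975],[.1418,.5312,.2105]):
    p=m["K"]@(P@[*X,1])[:3];print(X,p[:2]/p[2])
for z in(.139,.15,.16,.17,.18):print(z,ray("scene",358-1.6,199-1.8,z))
s=cv2.imread("pics/scene0.png")[30:90,370:445]
s=cv2.resize(s,None,fx=8,fy=8,interpolation=cv2.INTER_CUBIC).astype(float)
cv2.imwrite("pics/c3.png",(255*(s/255)**.55).astype(np.uint8))
E
```

```text
[0.1418, 0.5312, 0.1975] [400.8984627   86.34908681]
[0.1418, 0.5312, 0.2105] [401.32612614  82.90891262]
0.139 [0.62350422 0.02930305 0.139     ]
0.15 [0.63690015 0.0200549  0.15      ]
0.16 [0.64907827 0.0116475  0.16      ]
0.17 [0.66125639 0.00324009 0.17      ]
0.18 [ 0.67343452 -0.00516731  0.18      ]
```

View pics/c3.png

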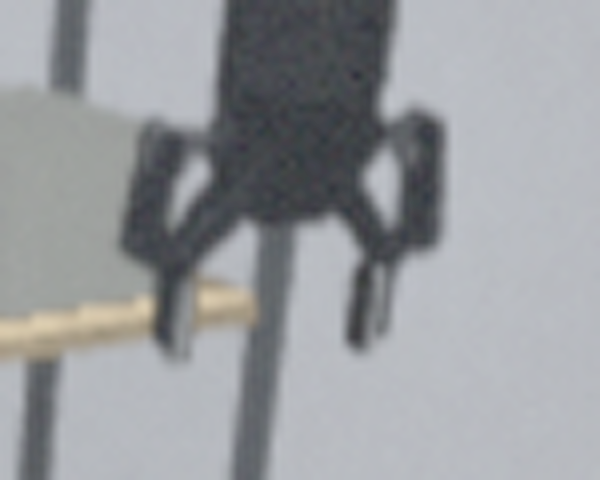

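The fingertips appear at scene pixel (358,199), about 30 mm above where the reported TCP projects (355,209). Button centre is at (355.7,220.4). I'll descend by feel.

Request:
{"fn": "send_rows", "kwargs": {"targets": "0 0 10 0 255;0 0 20 0 255;0 0 24 0 255;0 0 24 0 255"}}

```text
time: 2.88
ee_pos: [0.6621, 0.0002, 0.1135]
tcp_rot: [-180.0, -0.1, 165.1]
wrist_force: [-0.3, -0.1, -0.8]
opening: 0.0005
grasp_force: 0.0
```

Request:
{"fn": "send_rows", "kwargs": {"targets": "0 0 2 0 255;0 0 4 0 255;0 0 5 0 255;0 0 5 0 255"}}

```text
time: 3.38
ee_pos: [0.6624, 0.0002, 0.109]
tcp_rot: [-180.0, -0.0, 165.1]
wrist_force: [0.2, 0.5, -0.8]
opening: 0.0001
grasp_force: 0.0
```

```bash
python3 - <<'E'
from workcell import bot,camera
import cv2,numpy as np
s=camera("scene")[165:240,320:395]
s=cv2.resize(s,None,fx=8,fy=8,interpolation=cv2.INTER_CUBIC).astype(float)
cv2.imwrite("pics/c4.png",(255*(s/255)**.55).astype(np.uint8))
o=bot.get_obs(); print(o["time"],o["ee_pos"],o["wrist_force"])
E
```

```text
3.425 [6.62440390e-01 2.16388979e-04 1.09132043e-01] [-0.05456676  0.9522491  -0.62600279]
```

View pics/c4.png

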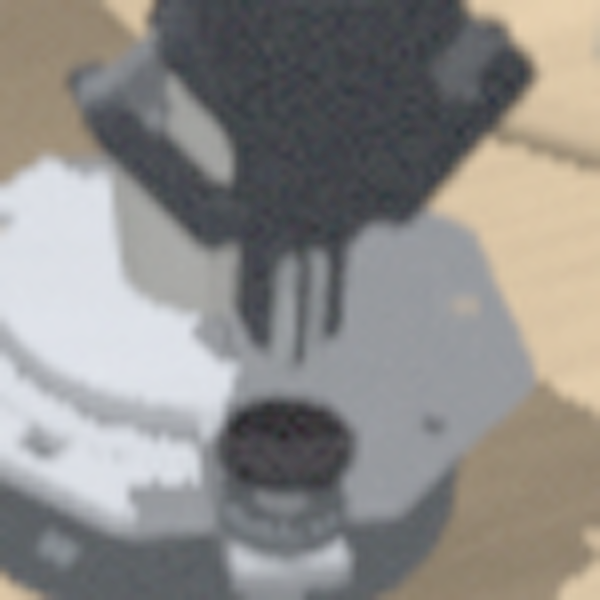

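Request:
{"fn": "send_rows", "kwargs": {"targets": "0 0 6 0 255;0 0 12 0 255;0 0 16 0 255;0 0 18 0 255;0 0 18 0 255"}}

```text
time: 4.05
ee_pos: [0.6624, 0.0002, 0.0909]
tcp_rot: [-180.0, -0.0, 165.1]
wrist_force: [0.2, -0.6, -0.1]
opening: -0.0002
grasp_force: 0.0
```

```bash
python3 - <<'E'
from workcell import bot,camera
import cv2,numpy as np
s=camera("scene")[165:240,320:395]
s=cv2.resize(s,None,fx=8,fy=8,interpolation=cv2.INTER_CUBIC).astype(float)
cv2.imwrite("pics/c5.png",(255*(s/255)**.55).astype(np.uint8))
o=bot.get_obs(); print(o["time"],o["ee_pos"],o["wrist_force"])
E
```

```text
4.1 [6.62465655e-01 1.76489178e-04 9.11580351e-02] [ 0.4304829   0.20122248 -0.09854189]
```

View pics/c5.png

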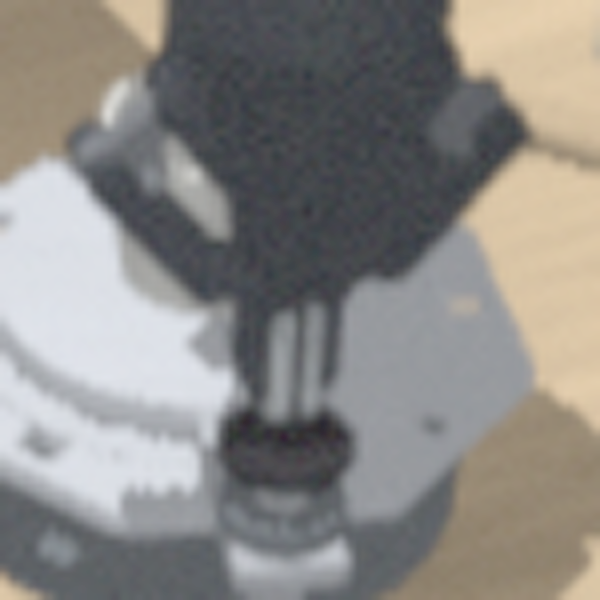

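The tip is at crop (298,425), just above the button's middle (286,443), and nothing touches yet. The tips really do sit about 27 mm behind the reported TCP. I'll continue by force.

Request:
{"fn": "send_rows", "kwargs": {"targets": "0 0 1.5 0 255;0 0 3 0 255;0 0 4 0 255;0 0 4 0 255"}}

```text
time: 4.6
ee_pos: [0.6624, 0.0002, 0.087]
tcp_rot: [-180.0, -0.0, 165.1]
wrist_force: [-0.5, 0.1, 0.8]
opening: 0.0
grasp_force: 0.0
```

Request:
{"fn": "send_rows", "kwargs": {"targets": "0 0 1 0 255;0 0 2 0 255;0 0 2 0 255"}}

```text
time: 4.97
ee_pos: [0.6624, 0.0002, 0.085]
tcp_rot: [-180.0, -0.0, 165.1]
wrist_force: [0.1, -0.6, 0.4]
opening: -0.0003
grasp_force: 0.0
```

Request:
{"fn": "send_rows", "kwargs": {"targets": "0 0 1 0 255;0 0 2 0 255;0 0 2 0 255"}}

```text
time: 5.35
ee_pos: [0.6624, 0.0002, 0.083]
tcp_rot: [-180.0, -0.0, 165.1]
wrist_force: [-0.6, -0.2, -0.8]
opening: -0.0003
grasp_force: 0.0
```

Request:
{"fn": "send_rows", "kwargs": {"targets": "0 0 1 0 255;0 0 2 0 255;0 0 2 0 255"}}

```text
time: 5.72
ee_pos: [0.6624, 0.0002, 0.0809]
tcp_rot: [-180.0, -0.0, 165.1]
wrist_force: [-0.1, 0.3, -0.3]
opening: 0.0002
grasp_force: 0.0
```

Request:
{"fn": "send_rows", "kwargs": {"targets": "0 0 1 0 255;0 0 2 0 255;0 0 2 0 255"}}

```text
time: 6.1
ee_pos: [0.6624, 0.0002, 0.079]
tcp_rot: [-180.0, -0.0, 165.1]
wrist_force: [0.0, 0.5, -0.4]
opening: -0.0002
grasp_force: 0.0
```

```bash
python3 - <<'E'
from workcell import bot,camera
import cv2,numpy as np
s=camera("scene")[180:240,320:395]
s=cv2.resize(s,None,fx=10,fy=10,interpolation=cv2.INTER_CUBIC).astype(float)
cv2.imwrite("pics/c6.png",(255*(s/255)**.45).astype(np.uint8))
o=bot.get_obs(); print(o["time"],o["ee_pos"],o["wrist_force"])
E
```

```text
6.15 [6.62391507e-01 1.92291331e-04 7.90692042e-02] [-1.44971379  1.29044357 -0.0690251 ]
```

View pics/c6.png

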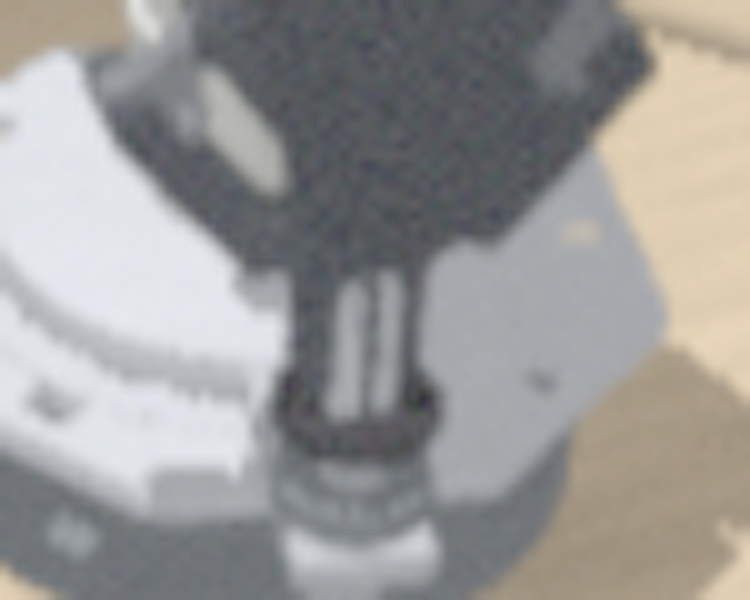

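Request:
{"fn": "send_rows", "kwargs": {"targets": "0 0 1 0 255;0 0 2 0 255;0 0 2 0 255"}}

```text
time: 6.52
ee_pos: [0.6626, 0.0002, 0.0775]
tcp_rot: [180.0, 0.0, 165.1]
wrist_force: [-1.5, -0.8, 4.4]
opening: 0.0
grasp_force: 2.4
```

Request:
{"fn": "send_rows", "kwargs": {"targets": "0 0 1 0 255;0 0 2 0 255;0 0 2 0 255"}}

```text
time: 6.9
ee_pos: [0.6626, 0.0002, 0.0754]
tcp_rot: [180.0, 0.0, 165.1]
wrist_force: [-1.5, -0.4, 5.7]
opening: -0.0001
grasp_force: 2.6
```

Request:
{"fn": "send_rows", "kwargs": {"targets": "0 0 1.5 0 255;0 0 3 0 255;0 0 4.5 0 255;0 0 6 0 255;0 0 7.5 0 255;0 0 7.5 0 255"}}

```text
time: 7.65
ee_pos: [0.6626, 0.0002, 0.0681]
tcp_rot: [180.0, 0.0, 165.1]
wrist_force: [-0.1, 0.2, 6.9]
opening: 0.0001
grasp_force: 3.5
```

```bash
python3 - <<'E'
import numpy as np
from workcell import bot
F=[]
o=bot.get_obs();print(o["time"],o["ee_pos"],o["tcp_rot"],o["wrist_force"],o["q"])
ax=np.array([.5455,.0453]);p=o["ee_pos"][:2];y=np.radians(165.06)
X=np.array([np.cos(y),np.sin(y)]);Y=np.array([np.sin(y),-np.cos(y)])
print(np.linalg.norm(p-ax))
for t in (3,6,9,12,15,18,21,24,27,30,33,36,39,42,45,46):
    a=np.radians(t);R=np.array([[np.cos(a),-np.sin(a)],[np.sin(a),np.cos(a)]]);d=(R@(p-ax)+ax-p)*1000
    print(t,round(d@X,1),round(d@Y,1))
E
```

```text
7.65 [6.62639360e-01 1.86332683e-04 6.81427203e-02] [1.79986742e+02 4.33739503e-02 1.65056004e+02] [-0.08389332  0.17028256  6.89900179] [1.53372551e-02 1.98710521e+01 1.31964924e+01 8.32801141e+01
 1.61221614e-03 1.49593285e+01]
0.12552638263741903
3 -0.5 6.6
6 -0.7 13.1
9 -0.6 19.7
12 -0.1 26.2
15 0.8 32.8
18 2.0 39.2
21 3.5 45.6
24 5.3 51.9
27 7.5 58.1
30 10.0 64.2
33 12.8 70.1
36 16.0 75.9
39 19.4 81.5
42 23.1 87.0
45 27.1 92.2
46 28.5 93.9
```

Request:
{"fn": "send_rows", "kwargs": {"targets": "-0.2 2.2 0 -1 255;-0.5 6.6 0 -3 255;-0.7 13.1 0 -6 255;-0.6 19.7 0 -9 255;-0.1 26.2 0 -12 255;0.8 32.8 0 -15 255;2 39.2 0 -18 255;3.5 45.6 0 -21 255;5.3 51.9 0 -24 255;7.5 58.1 0 -27 255;10 64.2 0 -30 255;12.8 70.1 0 -33 255;16 75.9 0 -36 255;19.4 81.5 0 -39 255;23.1 87 0 -42 255;25.8 90.5 0 -44 255;27.1 92.2 0 -45 255;27.1 92.2 0 -45 255;27.1 92.2 0 -45 255"}}

```text
time: 10.02
ee_pos: [0.6614, 0.0968, 0.0688]
tcp_rot: [-180.0, 0.2, -149.9]
wrist_force: [2.0, 0.8, 6.6]
opening: -0.0003
grasp_force: 3.5
```

```bash
python3 - <<'E'
from workcell import bot,camera
import cv2,numpy as np
s=camera("scene")[140:240,300:420]
s=cv2.resize(s,None,fx=6,fy=6,interpolation=cv2.INTER_CUBIC).astype(float)
cv2.imwrite("pics/c7.png",(255*(s/255)**.5).astype(np.uint8))
o=bot.get_obs(); p=o["ee_pos"];print(o["time"],p,o["tcp_rot"],o["wrist_force"],np.degrees(np.arctan2(p[1]-.0453,p[0]-.5455)))
E
```

```text
10.075 [0.66137956 0.09682086 0.06882013] [-179.95478661    0.20201965 -149.92737126] [2.56073681 2.43423497 6.7714699 ] 23.970263133047442
```

View pics/c7.png

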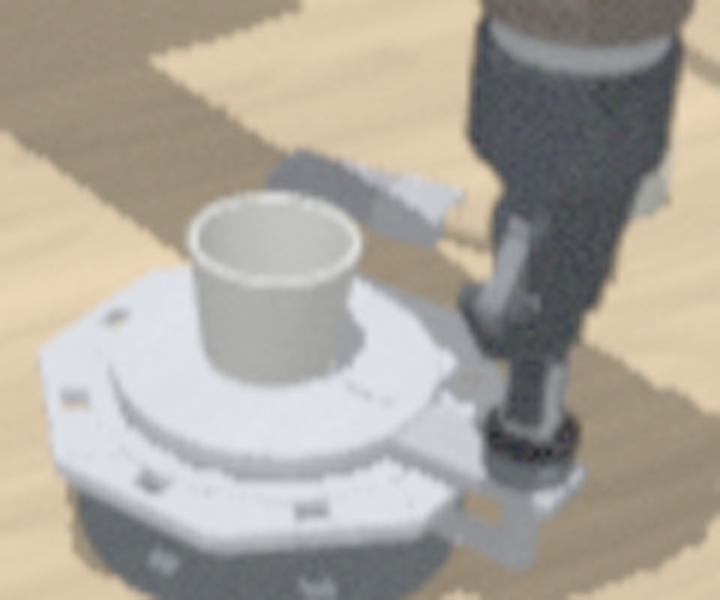

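The wheel and plunger have turned with the finger and the cup still stands. The button (crop ~(530,440)) is under the tips. I'll let it up gradually and watch the force.

Request:
{"fn": "send_rows", "kwargs": {"targets": "0 0 -1 0 255;0 0 -2 0 255;0 0 -3 0 255;0 0 -4 0 255;0 0 -5 0 255;0 0 -5 0 255"}}

```text
time: 10.82
ee_pos: [0.6613, 0.0968, 0.0736]
tcp_rot: [-180.0, 0.2, -149.9]
wrist_force: [3.3, 1.3, 6.0]
opening: 0.0002
grasp_force: 2.9
```

Request:
{"fn": "send_rows", "kwargs": {"targets": "0 0 -1 0 255;0 0 -2 0 255;0 0 -3 0 255;0 0 -4 0 255;0 0 -4 0 255"}}

```text
time: 11.45
ee_pos: [0.6605, 0.0964, 0.077]
tcp_rot: [-180.0, 0.1, -149.9]
wrist_force: [3.5, 1.1, 5.8]
opening: 0.0002
grasp_force: 2.5
```

Request:
{"fn": "send_rows", "kwargs": {"targets": "0 0 -2 0 255;0 0 -5 0 255;0 0 -15 0 255;0 0 -35 0 255;0 0 -65 0 255;0 0 -100 0 255;0 0 -120 0 255;0 0 -120 0 255"}}

```text
time: 12.45
ee_pos: [0.6605, 0.0962, 0.1983]
tcp_rot: [-179.9, 0.1, -149.9]
wrist_force: [0.6, 0.1, -0.4]
opening: -0.0001
grasp_force: 0.0
```

Request:
{"fn": "send_rows", "kwargs": {"targets": "12 45 0 0 255;24 90 0 0 255;37 140 0 0 255;51 190 0 0 255;64 240 0 0 255;78 290 0 0 255;88 330 0 0 255;91 341 0 0 255;91 341 0 0 255;91 341 0 0 255"}}

```text
time: 13.7
ee_pos: [0.4111, 0.345, 0.1961]
tcp_rot: [-180.0, -0.0, -150.0]
wrist_force: [0.7, 0.2, 0.0]
opening: -0.0001
grasp_force: 0.0
```

```bash
python3 - <<'E'
from h import *
from workcell import bot,camera
import cv2
ax=np.array([.5455,.0453])
def blob(i,r):
    y0,y1,x0,x1=r;m=(i[y0:y1,x0:x1].max(2)<38).astype(np.uint8)
    n,_,st,c=cv2.connectedComponentsWithStats(m)
    return [(st[k,:].tolist(),(c[k]+[x0,y0]).round(1).tolist()) for k in range(1,n) if st[k,4]>60]
for f,i in(("old",cv2.imread("pics/top0.png")),("new",camera("top"))):
    for s,c in blob(i,(125,250,230,350)):
        p=ray("top",*c,.111);d=p[:2]-ax;print(f,s,c,p,np.hypot(*d),np.degrees(np.arctan2(d[1],d[0])))
a=cv2.imread("pics/top0.png").astype(int);b=i.astype(int)
D=(abs(a-b).max(2)>45).astype(np.uint8);n,_,st,c=cv2.connectedComponentsWithStats(cv2.morphologyEx(D,cv2.MORPH_OPEN,np.ones((2,2))))
for k in range(1,n):
    if st[k,4]>25:print("diff",st[k],c[k].round())
o=bot.get_obs();print(o["time"],o["ee_pos"],o["wrist_force"])
E
```

```text
old [74, 14, 14, 17, 176] [310.8, 147.0] [0.65805333 0.00164813 0.111     ] 0.12072173485736308 -21.197925538493106
new [37, 16, 14, 16, 179] [273.7, 148.5] [0.65582348 0.0968615  0.111     ] 0.1217779078870018 25.049811904588715
diff [303 140  17  20 249] [311. 149.]
diff [264 142  21  25 302] [274. 153.]
diff [    0   179   230   221 16654] [104. 313.]
diff [124 220  12  13  67] [130. 225.]
diff [ 130  224  135  170 2952] [171. 280.]
diff [ 50 233   9  13  32] [ 53. 239.]
diff [ 88 236   4  12  27] [ 89. 241.]
diff [117 237  12  25 162] [124. 250.]
diff [ 97 239  10   8  36] [102. 243.]
diff [   0  241   48   65 1071] [ 21. 275.]
diff [ 86 276   8  12  27] [ 88. 281.]
diff [107 359  11  18  50] [113. 367.]
diff [285 370  27  23 292] [297. 378.]
diff [321 380  18  15 111] [329. 388.]
diff [268 392  15   7  65] [275. 395.]
diff [240 395  19   5  77] [250. 397.]
diff [343 396  16   4  50] [351. 398.]
13.75 [0.4112595  0.34494113 0.19623634] [ 0.65817071  0.12594058 -0.12746077]
```

```bash
python3 -c "
from workcell import ticket
print(ticket.job_done())"
```

```text
the job is handed in; nothing more can be done
None
```

The wheel is turned anticlockwise about 46° into the next hole, with the plunger sprung back up and locked. That was about 13.8 s in, with the arm clear, the cup still standing and no sign that anything else moved; the job is handed in.

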